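Tidy the tea table: numbered jar rack, empties basket, drying peg

TASK

Tidy up after the tea tasting: stand the lidded jars upright in the numbered rack, each fully down in the pocket that fits its size (smallest jar in the one-stud pocket, largest in the four-stud pocket), strictly in number order starting from the lowest; if a jar is missing, leave its pocket empty and go on to the next. Put both uncapped empty bottles into the wire basket and set the square beaker upside down over the drying peg with its rim resting on the plate, both at any time. Leave the other things on the table where they are, and let go of everything at the end.

Things in the scene. Friction and masses are not known exactly. Their poses are not given: they have to be found in the camera images.
- jar1: Lidded pale stoneware jar, size one of four: a straight cylinder 34 mm in diameter and 58 mm tall, plus a 7 mm high lid knob 14 mm wide (narrow dark line 12 mm below the top is the lid seam; the lid does not come off). Starts upright on the table. Origin: centre of its underside, z up its axis. About 70 g. May be absent.
- jar2: Lidded pale stoneware jar, size two of four: a straight cylinder 42 mm in diameter and 62 mm tall, plus a 7 mm high lid knob 14 mm wide (narrow dark line 12 mm below the top is the lid seam; the lid does not come off). Starts upright on the table. Origin: centre of its underside, z up its axis. About 100 g. May be absent.
- jar3: Lidded pale stoneware jar, size three of four: a straight cylinder 50 mm in diameter and 66 mm tall, plus a 7 mm high lid knob 14 mm wide (narrow dark line 12 mm below the top is the lid seam; the lid does not come off). Starts upright on the table. Origin: centre of its underside, z up its axis. About 140 g. May be absent.
- jar4: Lidded pale stoneware jar, size four of four: a straight cylinder 58 mm in diameter and 70 mm tall, plus a 7 mm high lid knob 14 mm wide (narrow dark line 12 mm below the top is the lid seam; the lid does not come off). Starts upright on the table. Origin: centre of its underside, z up its axis. About 180 g. May be absent.
- empty1: Empty uncapped sample bottle of amber glass: body 38 mm in diameter up to 46 mm, then shoulder to an 18 mm neck with open dark mouth, 64 mm tall in all, about 60 g; starts upright on the table. Origin: centre of its underside, z up its axis.
- empty2: Empty uncapped sample bottle of amber glass: body 38 mm in diameter up to 46 mm, then shoulder to an 18 mm neck with open dark mouth, 64 mm tall in all, about 60 g; starts upright on the table. Origin: centre of its underside, z up its axis.
- beaker: Square glazed stoneware beaker, 50 x 50 mm outside, 85 mm long, walls 4 mm (42 x 42 mm inside, 81 mm deep), about 160 g; starts lying on one flat side on the table with its mouth turned roughly away from the robot. Its x axis runs along the beaker from foot to mouth; origin: middle of the side it starts on (half way along), so the beaker's own axis is 25 mm along its z from the origin.
- beaker_mouth (a point): Centre of the beaker's open mouth, on its axis (level with the rim).
- beaker_foot (a point): Centre of the outside of the beaker's closed foot, on its axis.
- rack: Fixed brown wooden tasting rack, 110 (x) x 276 (y) x 22 mm high, with a row of four round pockets, each 18 mm deep (floor 4 mm above the table) and 6 mm wider than its jar: 40, 48, 56 and 64 mm. Numbered by brass studs on the strip on its robot side: one stud at the smallest pocket (at its +y end) to four at the largest. Origin: centre of its underside; the pocket row runs along its y.
- pocket1 (a point): Centre of the mouth of pocket number one (1 brass stud), at the rack's top face, for the 34 mm jar. Axes as the rack's.
- pocket2 (a point): Centre of the mouth of pocket number two (2 brass studs), at the rack's top face, for the 42 mm jar. Axes as the rack's.
- pocket3 (a point): Centre of the mouth of pocket number three (3 brass studs), at the rack's top face, for the 50 mm jar. Axes as the rack's.
- pocket4 (a point): Centre of the mouth of pocket number four (4 brass studs), at the rack's top face, for the 58 mm jar. Axes as the rack's.
- drying_peg: Fixed drying peg: round dark plate 90 mm in diameter, 12 mm thick, with an upright round-topped peg 14 mm in diameter rising 63 mm above the plate. Origin: centre of its underside.
- peg_plate (a point): Centre of the peg plate's top face, at the peg's root; the beaker's rim rests on this face.
- basket: Fixed square wire basket, 150 x 150 mm, 65 mm high, open on top; the mesh holds small things. Origin: centre of its underside.
- basket_in (a point): Centre of the basket's inner floor, 4 mm above its underside. Axes as the basket's (walls along x and y).
- diffuser: Bystander: tall amber reed-diffuser bottle, 60 dia, 200 tall with its reeds (mm); stands loose on the table. Origin: centre of its underside.
- green_bowl: Bystander: green bowl lying upside down, 116 dia, 54 tall (mm); stands loose on the table. Origin: centre of its underside.
- grey_bowl: Bystander: pale open bowl, 110 dia, 50 tall (mm); stands loose on the table. Origin: centre of its underside.
- candle: Bystander: aluminium tea-light tin, 52 dia, 35 tall (mm); stands loose on the table. Origin: centre of its underside.
- pebble: Bystander: flat grey pebble, 52 dia, 20 thick (mm); stands loose on the table. Origin: centre of its underside.
There are look-alikes about, which are no part of the job. Leave any green look-alike of the empty1 alone. Leave any yellow look-alike of the jar4 alone.

How it is judged:
On the way, in this order (a step that is already met when the one before it is completed fails the run):
1. jar 1 stands released in pocket 1 (horizontal distance between jar1 and pocket1 below 0.007 m and z of jar1 in the frame of pocket1 below -0.013 m and angle between jar1's own z axis and vertical below 0.12 rad and contact force between the fingers and jar1 below 0.1 N), for 0.2 s.
2. jar 2 stands released in pocket 2 (horizontal distance between jar2 and pocket2 below 0.007 m and z of jar2 in the frame of pocket2 below -0.013 m and angle between jar2's own z axis and vertical below 0.12 rad and contact force between the fingers and jar2 below 0.1 N), for 0.2 s.
3. jar 3 stands released in pocket 3 (horizontal distance between jar3 and pocket3 below 0.007 m and z of jar3 in the frame of pocket3 below -0.013 m and angle between jar3's own z axis and vertical below 0.12 rad and contact force between the fingers and jar3 below 0.1 N), for 0.2 s.
4. jar 4 stands released in pocket 4 (horizontal distance between jar4 and pocket4 below 0.007 m and z of jar4 in the frame of pocket4 below -0.013 m and angle between jar4's own z axis and vertical below 0.12 rad and contact force between the fingers and jar4 below 0.1 N), for 0.2 s.
At the end, for the whole second after the job is handed in: All at rest and released: each jar upright (0.12 rad) within 7 mm of its own pocket's centre, over 13 mm deep; empties in the basket, origins under 50 mm above its floor; beaker upside down (0.14 rad) on the peg, mouth centre within 25 mm of it, rim within 6 mm of the plate (all of step 1 and all of step 2 and all of step 3 and all of step 4 and linear speed of each of jar1, jar2, jar3, jar4, empty1, empty2, beaker below 0.03 m/s and x of empty1 in the frame of basket_in between -0.075 and 0.075 m and y of empty1 in the frame of basket_in between -0.075 and 0.075 m and z of each of empty1, empty2 in the frame of basket_in below 0.05 m and x of empty2 in the frame of basket_in between -0.075 and 0.075 m and y of empty2 in the frame of basket_in between -0.075 and 0.075 m and angle between beaker's own x axis and vertical above 3 rad and horizontal distance between beaker_mouth and peg_plate below 0.025 m and z of beaker_mouth in the frame of peg_plate below 0.006 m); the robot touches nothing.
It fails at once if a bystander (diffuser, bowls, tea light, pebble) is pushed more than 30 mm from its place (distance of any of diffuser, green_bowl, grey_bowl, candle, pebble from where it was at the start of the episode above 0.03 m).
Of jar1, jar2, jar3, jar4 only 3 to 4 are there at a start; the rules pass over those that are not, and their reading is None.
At some moment in a run one of jar3, jar4, empty1, empty2, beaker may be knocked a few centimetres aside while the robot is not near it.
It also fails if it takes over 210 s, if anything falls off the work surface, if the arm or the gripper's body presses on something with over 40 N, if the wrist force passes 120 N, or if a joint passes its speed limit or range.

ROBOT

A 6-joint arm with a two-finger parallel gripper is mounted at the origin on the work surface. World frame = base frame: x ahead of the robot, y to its left, z up, the work surface at z = 0. Lengths are in m, angles in rad, forces in N, time in s.
With the tool pointing down it reaches from about 0.375 to 0.925 m from the base axis. Payload 5.7 kg.
Tool frame: the origin (TCP) lies midway between the tips of the shut fingers; the grasp point (between the pads) lies 19 mm behind it; z points along the fingers, y is the line along which they close (so a half turn about z gives the same grasp; the last joint's range is limited). The gripper opens to 88 mm and grips with 3 to 60 N. Pads are 20 mm wide; open, the fingers measure 115 mm over their backs; the gripper's body (75 mm by 178 mm) begins 61 mm behind the grasp point.
Start: joints at [1.125, 0.359, 1.51, -0, 1.272, -0.115], TCP at [0.195, 0.567, 0.223] pointing down, gripper open.
Joint ranges: [-2.97, 2.97], [-1.01, 2.36], [0.21, 2.38], [-0.96, 4.11], [0.2, 2.71], [-2.98, 2.98]. Speed limits (rad/s): [2.39, 2.39, 3.14, 3.14, 3.14, 3.14].

INTERFACE

Orientations are given as a unit quaternion [x, y, z, w].
In Python, from bench import move_ptp, servo_line, goto_joints, move_gripper, sleep, inverse_kinematics, capture, PlanningError, close_job, spot_in, silhouettes, current_clock, current_joint_pos, current_qvel, current_joint_torque, current_position, current_orientation, current_force, current_torque, current_finger_gap, current_grip_force gives the robot as it stands. Calls block until the motion is done:
- move_ptp(position, orientation): joint-space move of the TCP to a pose.
- servo_line(position, orientation=None, rate=0.15, contact_N=None): straight line of the TCP; orientation=None keeps the orientation; rate is the mean speed in m/s. With contact_N (N) it stops when the force on the tool has changed by that much, and returns True; else False.
- goto_joints(angles): joint-space move.
- move_gripper(opening): finger opening in m; the grip force is fixed at half the most; returns when the fingers have stopped.
- sleep(seconds).
- inverse_kinematics(position, orientation): joint angles nearest the present ones, or None.
- capture(name): name is "side" or "top"; returns a dict with "image" (420x560x3 uint8, blue, green, red), "range_z" (420x560 float32, m along the optical axis (not along the pixel's ray), 0 where there is no reading), "intrinsics" (3x3 intrinsics, pixels), "R" (3x3) and "t" (3): a world point X has camera coordinates R X + t. Camera axes: x right, y down, z forward; pixel columns grow to the right and rows downward; lengths in m; the calibration is good to about 2 mm. A picture is of the moment at which its call begins.
A pose or a line that the arm cannot do raises PlanningError and nothing moves.
- close_job(): hands the job in; it is judged then, once.
Trained networks look in the newest picture that a camera, given by its name, has taken for a name from the list of things; names that differ only in an ending like _2 or _b are one class to them, and where a whole thing is asked for, a point or a joint stands for the part that bears it (a point fixed in the world has none). Each returns a list of dicts, best first, with "conf" (0 to 1); they miss things now and then, are a little off and sometimes report something else, mostly with a low value. They report only what shows in the picture. A call takes as long as a camera call. They do not tell look-alikes from the thing itself.
- spot_in(camera, query): "xy" ([column, row] in pixels, amid what is visible of it).
- silhouettes(camera, query): "region" (420x560 bool, what is visible of it) and "xy" ([column, row] in pixels, amid what is visible of it).
Readings, each from a call of its own:
- current_clock(): time.
- current_joint_pos(): joint angles.
- current_qvel(): joint speeds.
- current_joint_torque(): joint torques, N m.
- current_position(): TCP position.
- current_orientation(): TCP orientation.
- current_force(): force on the tool from outside, world axes, zero at the start.
- current_torque(): the same for the moment, N m.
- current_finger_gap(): finger opening in m.
- current_grip_force(): force on a finger pad.
Only numpy, scipy, OpenCV 4.12 (cv2) and the standard library are available. Lean on these libraries where they do the work, as an engineer would, in place of code of your own. Each camera call takes 0.05 s, during which the arm holds its last target. There are 200 camera calls.

## Working session

There is one attempt and no reset: what is moved stays moved. The work goes in short steps, each a Python script; the robot and the scene stay as the last script left them, time stands still between calls to the robot, and variables do not carry over. Pictures are saved under pics/ and viewed, at most 14 in all, crops included, and the job is handed in when it is done.

```bash
ls; mkdir -p pics
python3 - <<'E'
from bench import *
import cv2,numpy as np
for n in ("top","side"):
    c=capture(n); cv2.imwrite(f"pics/{n}0.png",c["image"]); np.savez(f"{n}0.npz",**c)
    print(n,c["intrinsics"].round(1).tolist(),(-c["R"].T@c["t"]).round(3),c["R"].round(2).tolist())
print(current_clock(),current_orientation(),current_finger_gap())
E
```

```text
pics
top [[393.0, 0.0, 276.1], [0.0, 393.0, 214.7], [0.0, 0.0, 1.0]] [ 0.499 -0.01   1.174] [[0.01, -1.0, -0.0], [-1.0, -0.01, -0.05], [0.05, 0.0, -1.0]]
side [[446.3, 0.0, 282.7], [0.0, 446.3, 203.5], [0.0, 0.0, 1.0]] [ 0.169 -0.823  0.685] [[0.9, -0.43, 0.01], [-0.24, -0.53, -0.81], [0.36, 0.73, -0.58]]
0.1 [ 1.64628263e-01  9.86355356e-01 -7.75587781e-04 -2.13185266e-04] 0.08781541317895454
```

View pics/top0.png

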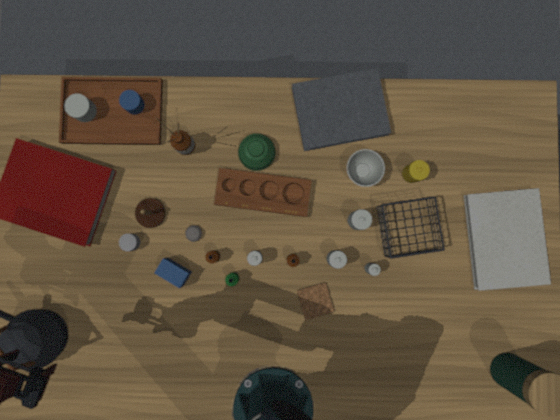

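View pics/side0.png

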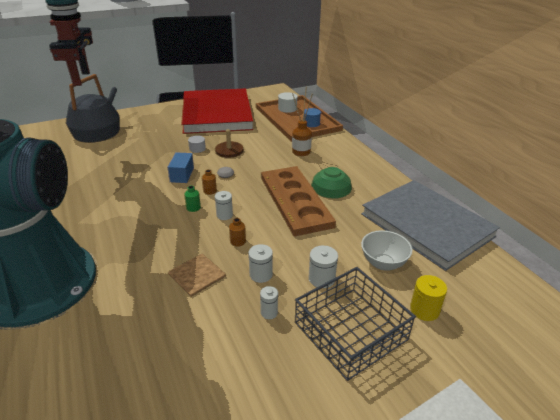

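Top view: pale jars are at (361,219), (338,259), (374,269) and (255,257). Amber empties are at (212,256) and (293,260), with a green look-alike at (232,279). A yellow jar look-alike is at (417,170). The blue beaker lies at (173,272), the peg is at (150,212), the rack at (264,191) and the basket at (410,227). Next I'll measure them all.

```bash
cat > h.py <<'E'
from bench import *
import cv2, numpy as np
def cloud(c):
    "world xyz per pixel (nan where no depth)"
    K,R,t,z=c["intrinsics"],c["R"],c["t"],c["range_z"].astype(float)
    v,u=np.indices(z.shape); z=np.where(z>0,z,np.nan)
    P=np.stack([(u-K[0,2])/K[0,0]*z,(v-K[1,2])/K[1,1]*z,z],-1)
    return (P-t)@R
def pix2z(c,uv,h):
    "pixel -> world point on plane z=h"
    K,R,t=c["intrinsics"],c["R"],c["t"]
    d=R.T@np.linalg.inv(K)@np.array([uv[0],uv[1],1.]); o=-R.T@t
    return o+d*(h-o[2])/d[2]
def proj(c,X):
    p=c["intrinsics"]@(c["R"]@np.asarray(X)+c["t"]); return p[:2]/p[2]
E
python3 - <<'E'
from h import *
c=capture("top"); P=cloud(c)
for q in ["jar1","jar2","jar3","jar4","empty1","beaker","rack","drying_peg","basket","diffuser","green_bowl","grey_bowl","candle","pebble"]:
    for s in silhouettes("top",q):
        if s["conf"]<.2: continue
        m=s["region"]; p=P[m]; p=p[~np.isnan(p[:,0])]
        zt=np.percentile(p[:,2],95); zm=np.median(p[:,2])
        cs=c["image"][m].mean(0).astype(int)
        g=p[p[:,2]>zm-.006]
        print(q,round(s["conf"],2),np.round(s["xy"]),m.sum(),"z95 %.3f med %.3f"%(zt,zm),g[:,:2].mean(0).round(3),"ext",(np.ptp(g[:,:2],axis=0)).round(3),cs)
d=P[200:240,500:520].reshape(-1,3); t=P[320:330,60:100].reshape(-1,3); print("table z",np.nanmedian(t,0))
E
```

```text
jar1 0.88 [362. 219.] 424 z95 0.074 med 0.069 [ 0.55  -0.245] ext [0.056 0.054] [118 123 122]
jar1 0.79 [416. 169.] 472 z95 0.074 med 0.069 [ 0.693 -0.407] ext [0.055 0.058] [ 40 107 119]
jar1 0.6 [338. 258.] 307 z95 0.070 med 0.066 [ 0.437 -0.179] ext [0.045 0.048] [119 124 123]
jar1 0.5 [374. 264.] 150 z95 0.065 med 0.057 [ 0.41  -0.283] ext [0.029 0.033] [110 114 112]
jar1 0.46 [258. 258.] 176 z95 0.068 med 0.062 [0.438 0.054] ext [0.037 0.037] [124 128 127]
jar2 0.88 [362. 219.] 424 z95 0.074 med 0.069 [ 0.55  -0.245] ext [0.056 0.054] [118 123 122]
jar2 0.79 [416. 169.] 472 z95 0.074 med 0.069 [ 0.693 -0.407] ext [0.055 0.058] [ 40 107 119]
jar2 0.6 [338. 258.] 307 z95 0.070 med 0.066 [ 0.437 -0.179] ext [0.045 0.048] [119 124 123]
jar2 0.5 [374. 264.] 150 z95 0.065 med 0.057 [ 0.41  -0.283] ext [0.029 0.033] [110 114 112]
jar2 0.46 [258. 258.] 176 z95 0.068 med 0.062 [0.438 0.054] ext [0.037 0.037] [124 128 127]
jar3 0.88 [362. 219.] 424 z95 0.074 med 0.069 [ 0.55  -0.245] ext [0.056 0.054] [118 123 122]
jar3 0.79 [416. 169.] 472 z95 0.074 med 0.069 [ 0.693 -0.407] ext [0.055 0
[... 1238 characters left out ...]
85. 231.] 941 z95 0.070 med 0.043 [ 0.521 -0.383] ext [0.174 0.175] [50 58 63]
diffuser 0.71 [182. 143.] 552 z95 0.151 med 0.075 [0.766 0.268] ext [0.062 0.058] [35 51 69]
green_bowl 0.82 [260. 150.] 1097 z95 0.055 med 0.039 [0.75  0.055] ext [0.092 0.088] [45 66 42]
grey_bowl 0.72 [365. 168.] 1085 z95 0.051 med 0.022 [ 0.706 -0.269] ext [0.106 0.108] [104 109 106]
candle 0.86 [127. 242.] 282 z95 0.039 med 0.034 [0.478 0.422] ext [0.046 0.048] [102 102 102]
candle 0.36 [405. 234.] 1656 z95 0.070 med 0.006 [ 0.522 -0.395] ext [0.181 0.202] [53 64 71]
pebble 0.5 [193. 234.] 206 z95 0.021 med 0.017 [0.505 0.238] ext [0.044 0.045] [78 81 85]
table z [2.31817124e-01 5.71222243e-01 2.45358999e-04]
```

All four jars are present. By top height and diameter:

| Jar | Position | Top height | Pixel |
|---|---|---|---|
| jar1 | (0.41, -0.283) | 57 mm | (374,269) |
| jar2 | (0.438, 0.054) | 62 mm | (255,257) |
| jar3 | (0.437, -0.179) | 66 mm | (338,259) |
| jar4 | (0.55, -0.245) | 69 mm, 58 mm diameter, pale | (361,219) |

The jar at (417,170) is the yellow look-alike. I'll refine these positions and confirm them in a crop.

```bash
cat >> h.py <<'E'
def blob(P,x,y,r,zlo,zhi):
    "points of the cloud within r of (x,y) and in a height band"
    with np.errstate(invalid="ignore"):
        return (np.hypot(P[...,0]-x,P[...,1]-y)<r)&(P[...,2]>zlo)&(P[...,2]<zhi)
def disk(c,P,x,y,r,zlo,zhi,h):
    "centre of the largest connected patch in the band, projected at height h; and its diameter"
    m=blob(P,x,y,r,zlo,zhi).astype(np.uint8)
    n,l,s,ce=cv2.connectedComponentsWithStats(m)
    if n<2: return None,0
    k=1+np.argmax(s[1:,4]); p=pix2z(c,ce[k],h)
    px=np.linalg.norm(pix2z(c,ce[k]+[1,0],h)-p)
    return p[:2],2*np.sqrt(s[k,4]/np.pi)*px
E
python3 - <<'E'
from h import *
c=dict(np.load("top0.npz")); P=cloud(c)
im=cv2.resize(c["image"][130:330,100:440],None,fx=2.3,fy=2.3,interpolation=cv2.INTER_CUBIC)
im=cv2.convertScaleAbs(im,alpha=1.6)
mk=lambda X:cv2.circle(im,tuple(int(v) for v in ((proj(c,X)-[100,130]+.5)*2.3)),2,(0,0,255),-1)
J={1:(.41,-.283,.058,.034),2:(.438,.054,.062,.042),3:(.437,-.179,.066,.05),4:(.55,-.245,.07,.058)}
for k,(x,y,h,d) in J.items():
    p,dd=disk(c,P,x,y,.04,h-.008,h+.012,h); print("jar",k,p.round(4),"dia %.3f"%dd); mk([*p,h])
for x,y in [(.433,-.054),(.439,.176)]:
    p,dd=disk(c,P,x,y,.03,.03,.08,.05);n,nd=disk(c,P,x,y,.03,.055,.08,.064); print("empty",p.round(4),dd,n,nd); mk([*p,.05])
# rack
s=silhouettes("top","rack"); m=blob(P,.627,.043,.17,.013,.03)
n,l,st,ce=cv2.connectedComponentsWithStats(m.astype(np.uint8)); k=1+np.argmax(st[1:,4])
pts=np.array([pix2z(c,(u,v),.022)[:2] for v,u in np.argwhere(l==k)],np.float32)
r=cv2.minAreaRect(pts*1000); print("rack",r); B=cv2.boxPoints(r)/1000
hole=(l!=k)&(cv2.fillPoly(np.zeros(m.shape,np.uint8),[cv2.convexHull(np.argwhere(l==k)[:,::-1].astype(np.int32))],1)>0)
n,l2,st,ce=cv2.connectedComponentsWithStats(hole.astype(np.uint8))
for i in range(1,n):
    if st[i,4]>40: p=pix2z(c,ce[i],.022); print("pocket",p.round(4),"dia %.3f"%(2*np.sqrt(st[i,4]/np.pi)*1.15/393)); mk(p)
# beaker
m=blob(P,.392,.291,.08,.04,.06); pts=P[m][:,:2].astype(np.float32)
r=cv2.minAreaRect(pts*1000); print("beaker",r,pts.mean(0)); mk([*np.array(r[0])/1000,.05])
# peg
m=blob(P,.564,.369,.07,.006,.02); p=P[m]; (q,rad)=cv2.minEnclosingCircle(p[:,:2].astype(np.float32)*1000); print("plate",q,rad)
m=blob(P,.564,.369,.06,.05,.09); print("peg top",P[m].mean(0),m.sum()); mk([*np.array(q)/1000,.012])
# basket rim
m=blob(P,.52,-.39,.13,.055,.072); pts=P[m][:,:2].astype(np.float32); r=cv2.minAreaRect(pts*1000); print("basket",r,m.sum()); mk([*np.array(r[0])/1000,.065])
cv2.imwrite("pics/c1.png",im)
E
```

```text
jar 1 [ 0.41   -0.2834] dia 0.034
jar 2 [0.4374 0.0545] dia 0.041
jar 3 [ 0.4372 -0.1793] dia 0.050
jar 4 [ 0.5504 -0.2447] dia 0.058
empty [ 0.4318 -0.0546] 0.03773237419844585 [ 0.43188653 -0.05524105] 0.019031125091349913
empty [0.4389 0.176 ] 0.038348561502414016 [0.43897814 0.17672985] 0.01880143608198361
rack ((629.1058959960938, 35.84327697753906), (275.8252868652344, 110.5772705078125), 83.16270446777344)
pocket [0.6486 0.1355 0.022 ] dia 0.039
pocket [0.6421 0.0803 0.022 ] dia 0.046
pocket [0.6345 0.0166 0.022 ] dia 0.054
pocket [ 0.6259 -0.0541  0.022 ] dia 0.062
beaker ((391.13922119140625, 291.7243957519531), (85.14958190917969, 50.8736457824707), 60.18471908569336) [0.39171594 0.2910154 ]
plate (568.8072509765625, 362.0433654785156) 54.07501220703125
peg top [0.56427347 0.36836556 0.06751218] 31
basket ((526.7281494140625, -366.8824157714844), (156.06121826171875, 204.28025817871094), 9.3080415725708) 486
```

View pics/c1.png

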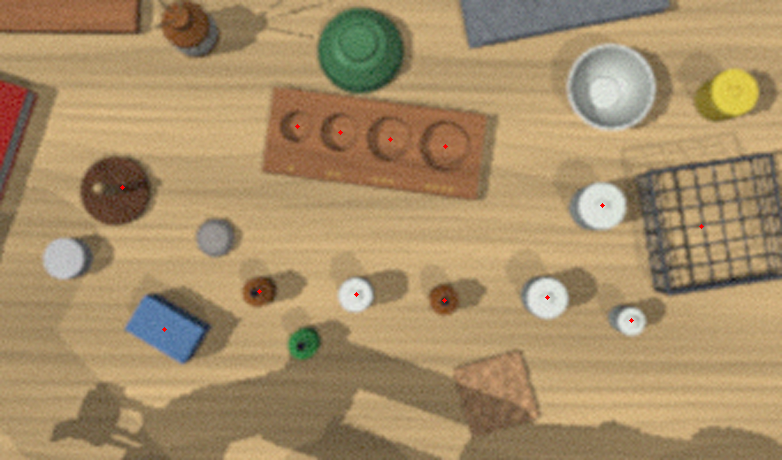

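The fits agree with the given sizes: jar diameters 34, 41, 50 and 58 mm, and pockets 39 to 62 mm. In the crop the white jars and amber bottles are the real ones. The yellow jar at crop (735,92) and the green bottle at crop (303,343) are the look-alikes, and I'll leave them. Next are the pick and place helpers and the reach checks.

```bash
cat >> h.py <<'E'
from scipy.spatial.transform import Rotation as Rot
PK={1:(.6486,.1355),2:(.6421,.0803),3:(.6345,.0166),4:(.6259,-.0541)}
RA=np.deg2rad(-6.8); HT={1:.058,2:.062,3:.066,4:.070}; DI={1:.034,2:.042,3:.050,4:.058}
def quat(z,y):
    z=np.asarray(z,float); z/=np.linalg.norm(z); y=np.asarray(y,float); y-=z*(y@z); y/=np.linalg.norm(y)
    return Rot.from_matrix(np.c_[np.cross(y,z),y,z]).as_quat()
def down(psi,at=None):
    "tool down, closing along azimuth psi (mod pi), the reachable one nearest the present joints"
    q0=current_joint_pos(); best=None
    for a in (psi,psi+np.pi):
        q=quat([0,0,-1],[np.cos(a),np.sin(a),0]); j=inverse_kinematics(list(at if at is not None else current_position()),q)
        if j is not None:
            d=np.abs(np.array(j)-q0).max()
            if best is None or d<best[0]: best=(d,q)
    return best[1]
def look(x,y,h,r=.07,lo=.008):
    c=capture("top"); P=cloud(c); return disk(c,P,x,y,r,h-lo,h+.012,h)
def pick(x,y,ztcp,psi,width,zup=.16):
    q=down(psi,(x,y,zup)); move_ptp([x,y,zup],q); move_gripper(min(width+.022,.087))
    servo_line([x,y,ztcp],rate=.2); move_gripper(max(width-.015,0)); sleep(.1)
    servo_line([x,y,zup],rate=.2)
    print("picked gap %.4f grip %.1f t %.1f"%(current_finger_gap(),current_grip_force(),current_clock()))
def place_jar(k,ztcp):
    x,y=PK[k]; q=down(RA,(x,y,.16)); cur=current_position()
    servo_line([x,y,.16],q,rate=.25); zend=ztcp+.004
    R=np.array([[np.cos(RA),-np.sin(RA)],[np.sin(RA),np.cos(RA)]])
    for o in [(0,0)]+[(r*np.cos(a),r*np.sin(a)) for r in (.002,.004) for a in np.arange(8)*np.pi/4]:
        X=np.array([x,y])+R@np.array(o)
        servo_line([*X,zend+.024],rate=.2)
        hit=servo_line([*X,zend],rate=.04,contact_N=6); z=current_position()[2]
        print("try",np.round(o,4),hit,"z-zend %.4f"%(z-zend))
        if z-zend<.005: break
    move_gripper(DI[k]+.016); sleep(.1); p=current_position(); servo_line([p[0],p[1],.16],rate=.2)
    print("placed t %.1f"%current_clock())
E
python3 - <<'E'
from h import *
c=dict(np.load("top0.npz")); P=cloud(c)
m=blob(P,.52,-.40,.12,.058,.072)&(P[...,1]<-.29); pts=P[m][:,:2].astype(np.float32); print("basket",cv2.minAreaRect(pts*1000),m.sum())
# beaker IK: grasp point at beaker centre; a = angle between beaker x and tool z
ax=np.array([np.cos(np.deg2rad(60.2)),np.sin(np.deg2rad(60.2)),0]); ctr=np.array([.3915,.2915,.025]); yl=np.cross([0,0,1],ax)
for a in np.deg2rad([90,75,60,45]):
  for sft in (0,-.015):
    z=np.cos(a)*ax-np.sin(a)*np.array([0,0,1]); g=ctr+sft*ax; tcp=g+.019*z
    st=[np.round(inverse_kinematics(list(tcp),quat(z,s*yl)),2) if inverse_kinematics(list(tcp),quat(z,s*yl)) is not None else None for s in(1,-1)]
    fin=[]
    for phi in np.deg2rad(np.arange(-90,181,15)):
      d=np.array([np.cos(phi),np.sin(phi),0]); zf=np.sin(a)*d-np.cos(a)*np.array([0,0,1])
      for s in (1,-1):
        yf=s*np.cross(d,[0,0,1])  # sign: see below
        gf=np.array([.564,.3685,.012+.0425-sft]); ok=[inverse_kinematics(list(gf+.019*zf+[0,0,h]),quat(zf,yf)) is not None for h in(0,.1)]
        if all(ok): fin.append((int(round(np.rad2deg(phi))),s))
    print(round(np.rad2deg(a)),sft,[x is not None for x in st],fin)
E
```

```text
basket ((530.5487060546875, -390.1925048828125), (156.06121826171875, 157.03805541992188), 9.3080415725708) 453
90 0 [True, True] [(0, 1), (0, -1), (15, 1), (15, -1), (30, 1), (30, -1), (45, 1), (45, -1), (60, 1), (60, -1), (75, 1), (75, -1), (90, 1), (90, -1), (105, 1), (105, -1), (120, 1), (120, -1), (135, 1), (135, -1), (150, 1), (150, -1), (165, 1), (165, -1)]
90 -0.015 [True, True] [(0, 1), (0, -1), (15, 1), (15, -1), (30, 1), (30, -1), (45, 1), (45, -1), (60, 1), (60, -1), (75, 1), (75, -1), (90, 1), (90, -1), (105, 1), (105, -1), (120, 1), (120, -1), (135, 1), (135, -1), (150, 1), (150, -1), (165, 1), (165, -1)]
75 0 [True, True] [(-90, 1), (-90, -1), (0, 1), (0, -1), (15, 1), (15, -1), (30, 1), (30, -1), (45, 1), (45, -1), (60, 1), (60, -1), (75, 1), (75, -1), (90, 1), (90, -1), (105, 1), (105, -1), (120, 1), (120, -1), (135, 1), (135, -1), (150, 1), (150, -1), (165, 1), (165, -1), (180, 1), (180, -1)]
75 -0.015 [True, True] [(-90, 1), (-90, -1), (0, 1), (0, -1), (15, 1), (15, -1), (30, 1), (30, -1), (45, 1), (45, -1), (60, 1), (60, -1), (75, 1), (75, -1), (90, 1), (90, -1), 
[... 693 characters left out ...]
35, 1), (135, -1), (150, 1), (150, -1), (165, 1), (165, -1), (180, 1), (180, -1)]
45 0 [False, False] [(-90, 1), (-90, -1), (-75, 1), (-75, -1), (-60, 1), (-60, -1), (-45, 1), (-45, -1), (45, 1), (45, -1), (60, 1), (60, -1), (75, 1), (75, -1), (90, 1), (90, -1), (105, 1), (105, -1), (120, 1), (120, -1), (135, 1), (135, -1), (150, 1), (150, -1), (165, 1), (165, -1), (180, 1), (180, -1)]
45 -0.015 [False, False] [(-90, 1), (-90, -1), (-75, 1), (-75, -1), (-60, 1), (-60, -1), (-45, 1), (-45, -1), (45, 1), (45, -1), (60, 1), (60, -1), (75, 1), (75, -1), (90, 1), (90, -1), (105, 1), (105, -1), (120, 1), (120, -1), (135, 1), (135, -1), (150, 1), (150, -1), (165, 1), (165, -1), (180, 1), (180, -1)]
```

Run:
```python
from h import *
p,d=look(.41,-.2834,HT[1],.04); print(p,d)
pick(*p,.025,np.deg2rad(35),DI[1]); place_jar(1,.025)
c=capture("top"); print(disk(c,cloud(c),*PK[1],.04,.05,.08,.062))
```

```text
[ 0.41000789 -0.28327485] 0.034257134364775545
picked gap 0.0332 grip 30.0 t 6.9
try [0 0] True z-zend 0.0181
try [0.002 0.   ] True z-zend 0.0177
try [0.0014 0.0014] True z-zend 0.0171
try [0.    0.002] True z-zend 0.0164
try [-0.0014  0.0014] True z-zend 0.0163
try [-0.002  0.   ] True z-zend 0.0158
try [-0.0014 -0.0014] True z-zend 0.0152
try [-0.    -0.002] True z-zend 0.0149
try [ 0.0014 -0.0014] True z-zend 0.0143
try [0.004 0.   ] True z-zend 0.0143
try [0.0028 0.0028] True z-zend 0.0132
try [0.    0.004] True z-zend 0.0115
try [-0.0028  0.0028] True z-zend 0.0118
try [-0.004  0.   ] True z-zend 0.0123
try [-0.0028 -0.0028] True z-zend 0.0121
try [-0.    -0.004] True z-zend 0.0116
try [ 0.0028 -0.0028] True z-zend 0.0114
placed t 21.8
(None, 0)
```

Run:
```python
from h import *
c=capture("top"); P=cloud(c); s=capture("side")
a=cv2.resize(c["image"][150:250,190:330],(560,400),interpolation=cv2.INTER_CUBIC)
u,v=proj(s,[.645,.1,.05]).astype(int); print(u,v)
b=cv2.resize(s["image"][max(v-60,0):v+60,max(u-70,0):u+70],(466,400),interpolation=cv2.INTER_CUBIC)
cv2.imwrite("pics/c2.png",cv2.resize(cv2.convertScaleAbs(np.hstack([a,b]),alpha=1.5),(800,312)))
for q in silhouettes("side","jar1"): print(round(q["conf"],2),np.round(q["xy"]))
```

```text
291 172
0.96 [259. 267.]
0.81 [428. 298.]
0.78 [226. 208.]
0.63 [279. 170.]
```

View pics/c2.png

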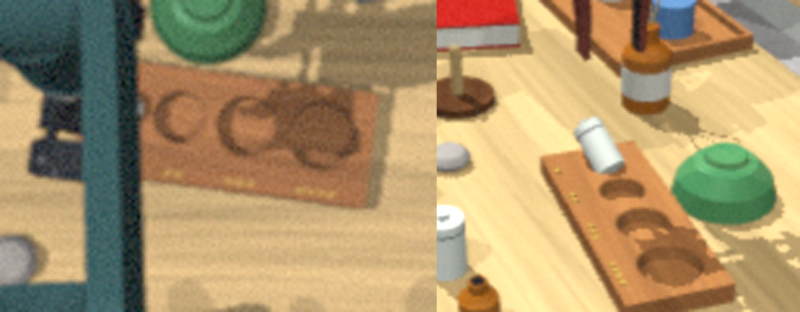

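Jar1 stands tilted in pocket 1, leaning towards +y (side crop (600,145)). I'll move the arm clear, then measure it and compare the two cameras' calibrations.

Run:
```python
from h import *
p=current_position(); servo_line([p[0],p[1],.26],rate=.3)
q=down(RA,(.45,-.1,.25)); move_ptp([.45,-.1,.25],q)
for n in("top","side"):
    c=capture(n); P=cloud(c); np.savez(n+"1.npz",**c)
    m=blob(P,.65,.155,.07,.03,.12); p=P[m]; p=p[~np.isnan(p[:,0])]
    br=c["image"][m].astype(int).min(1)
    w=P[m][br>70]; 
    print(n,m.sum(),"mean",w.mean(0).round(3),"zmax",w[:,2].max().round(3))
    for lo in (.03,.04,.05,.06,.07): 
        g=w[(w[:,2]>=lo)&(w[:,2]<lo+.01)]
        if len(g): print("  ",lo,len(g),g.min(0).round(3),g.max(0).round(3))
    # rack rect / jars in side view
    m=blob(P,.627,.043,.17,.017,.027); 
    r=cv2.minAreaRect(P[m][:,:2].astype(np.float32)*1000); print("rack",np.round(r[0],1),np.round(r[1],1),round(r[2],1))
    K=(l:=None)
    hull=cv2.convexHull(np.argwhere(m)[:,::-1].astype(np.int32)); f=cv2.fillPoly(np.zeros(m.shape,np.uint8),[hull],1)
    with np.errstate(invalid="ignore"): hole=((f>0)&(P[...,2]<.017)).astype(np.uint8)
    k,l,st,ce=cv2.connectedComponentsWithStats(hole)
    for i in range(1,k):
        if st[i,4]>40: print("  hole",pix2z(c,ce[i],.022).round(4),st[i,4])
    for k,x,y in((2,.4374,.0545),(3,.4372,-.1793),(4,.5504,-.2447)): print("  jar",k,disk(c,P,x,y,.05,HT[k]-.004,HT[k]+.004,HT[k]))
```

```text
top 244 mean [0.646 0.147 0.05 ] zmax 0.068
   0.03 40 [0.637 0.116 0.032] [0.664 0.134 0.04 ]
   0.04 59 [0.626 0.124 0.04 ] [0.663 0.179 0.05 ]
   0.05 70 [0.628 0.135 0.05 ] [0.658 0.177 0.06 ]
   0.06 41 [0.631 0.15  0.06 ] [0.656 0.173 0.068]
rack [636.4  42. ] [292.3 258.3] 42.8
  hole [0.7098 0.0248 0.022 ] 1104
  hole [0.6424 0.0805 0.022 ] 201
  hole [0.6349 0.0168 0.022 ] 280
  hole [ 0.6264 -0.0543  0.022 ] 360
  hole [0.5345 0.0455 0.022 ] 1877
  jar 2 (array([0.43706832, 0.0547178 ]), np.float64(0.03843367676033111))
  jar 3 (None, 0)
  jar 4 (array([ 0.55082791, -0.24510111]), np.float64(0.0543351575538482))
side 220 mean [0.639 0.145 0.047] zmax 0.066
   0.03 63 [0.626 0.118 0.03 ] [0.658 0.159 0.04 ]
   0.04 69 [0.624 0.125 0.04 ] [0.659 0.169 0.05 ]
   0.05 67 [0.623 0.136 0.05 ] [0.657 0.178 0.06 ]
   0.06 19 [0.631 0.153 0.061] [0.652 0.172 0.066]
rack [682.1  31.8] [279.7 225. ] 83.3
  hole [0.7019 0.0057 0.022 ] 693
  hole [0.6377 0.0791 0.022 ] 112
  hole [0.6297 0.0164 0.022 ] 186
  hole [ 0.6211 -0.0558  0.022 ] 275
  jar 2 (array([0.43239017, 0.05307163]), np.float64(0.031061781929900202))
  jar 3 (array([ 0.43254381, -0.18009836]), np.float64(0.040446418076847304))
  jar 4 (array([ 0.54556534, -0.24565769]), np.float64(0.047003758885579706))
```

```bash
sed -i 's/^PK=.*/B=np.array([-.0025,-.0006])  # top-camera bias (half of top-side difference)\nPK={k:tuple(np.array(v)+B) for k,v in {1:(.6486,.1355),2:(.6421,.0803),3:(.6345,.0166),4:(.6259,-.0541)}.items()}/' h.py
python3 - <<'E'
from h import *
a=RA+np.pi/2; d=np.array([np.cos(a),np.sin(a)]); c0=np.array(PK[1])
s=c0+.009*d; q=down(a,(*s,.16)); move_ptp([*s,.2],q); move_gripper(.087)
print("hit",servo_line([*s,.031],rate=.12,contact_N=8),current_position())
move_gripper(.062); servo_line([*c0,.031],rate=.05); move_gripper(.03); sleep(.2)
print("gap",current_finger_gap(),current_force(),current_position())
c=capture("side"); P=cloud(c); m=blob(P,*c0,.05,.03,.09)&(c["image"].min(2)>90); w=P[m]
print(m.sum(),w.min(0),w.max(0))
u,v=proj(c,[*c0,.05]).astype(int)
cv2.imwrite("pics/c3.png",cv2.resize(cv2.convertScaleAbs(c["image"][v-60:v+60,u-70:u+70],alpha=1.4),(560,480),interpolation=cv2.INTER_CUBIC))
E
```

```text
hit False [0.64786024 0.14392363 0.03185663]
gap 0.05618066368182036 [-1.99490566 43.38641876 25.43508366] [0.6517545  0.14840127 0.03734235]
141 [0.62473706 0.1142606  0.03045237] [0.65154123 0.18159575 0.07479311]
```

View pics/c3.png

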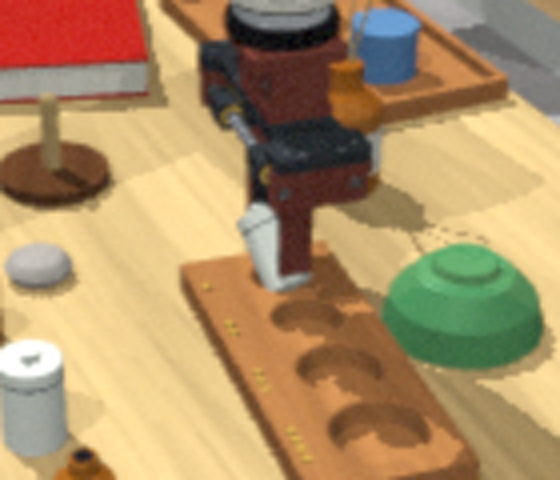

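The jar jammed between the fingers instead of righting itself. I'll release it, measure its lean, then grip it across the rack, lift it, turn it upright and insert it again.

Run:
```python
from h import *
a=RA+np.pi/2; d=np.array([np.cos(a),np.sin(a)]); c0=np.array(PK[1]); s=c0+.009*d
move_gripper(.087); p=current_position(); print(p,current_force())
servo_line([*s,.04],rate=.1); servo_line([*s,.2],rate=.2)
q=down(RA,(.45,-.1,.25)); move_ptp([.45,-.1,.25],q)
n="both"; W=[]
for n,b in(("top",B),("side",-B)):
    c=capture(n); P=cloud(c); P[...,:2]+=b; np.savez(n+"2.npz",**c)
    m=blob(P,.65,.15,.06,.028,.12)&(c["image"].min(2)>75); W.append(P[m]); print(n,m.sum())
w=np.vstack(W); np.save("jar1pts.npy",w)
# fit a cylinder of radius 17 mm: point p0, direction u
from scipy.optimize import least_squares
def res(v):
    u=np.array([v[2],v[3],1.]); u/=np.linalg.norm(u); r=w-np.array([v[0],v[1],.045])
    return np.clip(np.linalg.norm(np.cross(r,u),axis=1)-.017,-.01,.01)
best=min((least_squares(res,[.646,y,0,t],loss="soft_l1",f_scale=.002) for y in(.14,.155) for t in(0,.4,.8)),key=lambda r:r.cost)
v=best.x; u=np.array([v[2],v[3],1]); u/=np.linalg.norm(u); h=(w-[v[0],v[1],.045])@u
print("p0",v[:2].round(4),"u",u.round(3),"tilt",np.rad2deg(np.arccos(u[2])).round(1),"along",np.percentile(h,[1,50,99]).round(4),"rms",np.sqrt(np.mean(res(v)**2)).round(4),current_clock())
```

```text
[0.64786925 0.13773916 0.03239424] [0.75549201 9.59862023 2.02807114]
top 198
side 219
p0 [0.6441 0.1654] u [-0.127  0.838  0.53 ] tilt 58.0 along [-0.0457 -0.0147  0.0148] rms 0.0032 33.0667
```

Run:
```python
from h import *
L=[]
for n in("top","side"):
    c=dict(np.load(n+"2.npz")); u,v=proj(c,[.646,.145,.03]).astype(int); im=cv2.resize(c["image"][v-30:v+30,u-30:u+30],(390,390),interpolation=cv2.INTER_CUBIC); 
    for X in ([.6505,.1235,.0185],[.642,.178,.053]): 
        e=(proj(c,X)-[u-30,v-30])*6.5; cv2.circle(im,tuple(int(i) for i in e),3,(0,0,255),-1)
    L.append(cv2.convertScaleAbs(im,alpha=1.5))
cv2.imwrite("pics/c4.png",np.hstack(L))
```

```text
(no output)
```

View pics/c4.png

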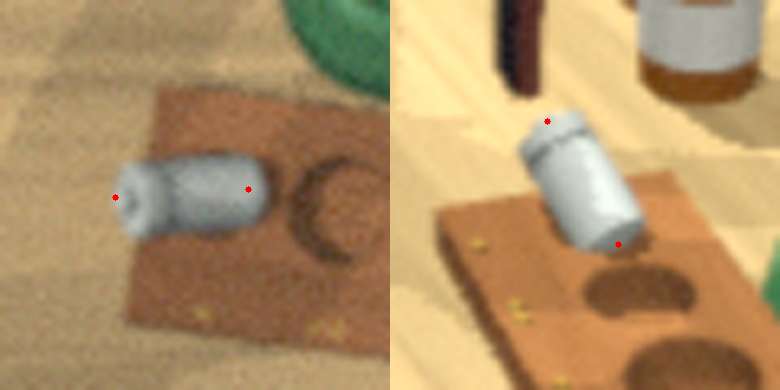

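Run:
```python
from h import *
u=np.array([-.127,.838,.53]); u/=np.linalg.norm(u); p0=np.array([.6441,.1654,.045])
g=p0-.001*u; yc=np.cross(u,[0,0,1]); q0=current_joint_pos()
cands=[(s,inverse_kinematics(list(g-.019*u),quat(-u,s*yc)),inverse_kinematics(list(g+.12*u),quat(-u,s*yc))) for s in(1,-1)]
for c in cands: print(c[0],None if c[1] is None else np.round(c[1],2),None if c[2] is None else np.round(c[2],2))
```

```text
1 [ 0.57  0.98  1.32 -0.89  1.48  0.82] [ 0.71  0.95  1.13 -0.81  1.7   0.73]
-1 [ 0.57  0.98  1.32 -0.89  1.48 -2.33] [ 0.71  0.95  1.13 -0.81  1.7  -2.41]
```

Run:
```python
from h import *
u=np.array([-.127,.838,.53]); u/=np.linalg.norm(u); p0=np.array([.6441,.1654,.045]); yc=np.cross(u,[0,0,1]); yc/=np.linalg.norm(yc)
hd=np.array([u[0],u[1],0]); hd/=np.linalg.norm(hd)
t=np.deg2rad(35); z=-(np.sin(t)*hd+np.cos(t)*np.array([0,0,1])); g=p0+.002*u; tcp=g+.019*z
tilt=np.arccos(u[2])
q=min((quat(z,s*yc) for s in(1,-1)),key=lambda q:np.abs(np.array(inverse_kinematics(list(tcp),q))-current_joint_pos()).max())
move_gripper(.058)
move_ptp(list(tcp+[0,0,.14]),q)
print("hit",servo_line(list(tcp),rate=.1,contact_N=8),current_position(),tcp)
move_gripper(.02); sleep(.1); print("gap",current_finger_gap(),current_force())
servo_line(list(tcp+[0,0,.15]),rate=.12)
print("gap",current_finger_gap(),current_clock())
# turn upright about the closing axis and swing over the free spot
Rq=Rot.from_rotvec(np.cross(u,[0,0,1])/np.linalg.norm(np.cross(u,[0,0,1]))*tilt)*Rot.from_quat(q)
zf=Rq.as_matrix()[:,2]; print("final tool z",zf.round(2))
G=np.array([.50,-.09,.14]); j=inverse_kinematics(list(G+.019*zf),Rq.as_quat()); print(None if j is None else np.round(j,2),current_joint_pos().round(2))
np.savez("up.npz",q=Rq.as_quat(),zf=zf)
```

```text
hit False [0.6459569  0.15649548 0.0312292 ] [0.64547886 0.15630169 0.0304965 ]
gap 0.03347671057298151 [-0.35240818 -0.15511968  2.42300217]
gap 0.03342819735689521 38.55
final tool z [-0.06  0.39 -0.92]
[-0.54  0.46  1.71  0.32  1.24 -0.84] [ 0.45  0.62  1.34 -0.59  1.41  0.47]
```

Run:
```python
from h import *
d=np.load("up.npz"); G=np.array([.50,-.09,.14]); move_ptp(list(G+.019*d["zf"]),d["q"])
c=capture("side"); u,v=proj(c,[*G[:2],.11]).astype(int)
cv2.imwrite("pics/c5.png",cv2.resize(cv2.convertScaleAbs(c["image"][v-50:v+50,u-50:u+50],alpha=1.4),(500,500),interpolation=cv2.INTER_CUBIC))
P=cloud(c); P[...,:2]-=B
m=blob(P,*G[:2],.05,.07,.17)&(c["image"].min(2)>90); w=P[m]; print(len(w),w.min(0).round(3),w.max(0).round(3))
from scipy.optimize import least_squares
def res(v):
    a=np.array([v[2],v[3],1.]); a/=np.linalg.norm(a); r=w-np.array([v[0],v[1],.12])
    return np.clip(np.linalg.norm(np.cross(r,a),axis=1)-.017,-.01,.01)
r=least_squares(res,[.5,-.09,0,0],loss="soft_l1",f_scale=.002).x; print(r.round(3), "tilt deg",np.rad2deg(np.arctan(r[2:])).round(1))
```

```text
269 [ 0.484 -0.109  0.09 ] [ 0.515 -0.086  0.151]
[ 0.501 -0.088 -0.054 -0.003] tilt deg [-3.1 -0.2]
```

View pics/c5.png

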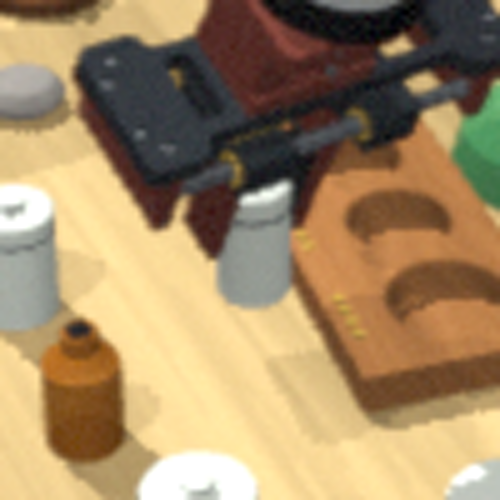

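Jar1 is held upright to within about 3° (crop (255,245)). I'll set it down and pinch it from two directions, which centres it and calibrates the cameras.

Run:
```python
from h import *
p=current_position(); print(servo_line([p[0],p[1],p[2]-.08],rate=.2),servo_line([p[0],p[1],p[2]-.096],rate=.03,contact_N=4),p[2]-current_position()[2])
move_gripper(.056); sleep(.2); p=current_position(); servo_line([p[0],p[1],p[2]+.1],rate=.2)
c0=np.array([.50,-.09]); pos=c0.copy()
q=down(RA+np.pi/2,(*c0,.12)); move_ptp([*c0,.12],q); servo_line([*c0,.025],rate=.15); move_gripper(.02); sleep(.1); print("gap",current_finger_gap(),current_force().round(1)); P1=current_position(); move_gripper(.06)
servo_line([*c0,.1],rate=.2); q=down(RA,(*c0,.1)); move_ptp([*c0,.1],q); servo_line([*c0,.025],rate=.15); move_gripper(.02); sleep(.1); print("gap",current_finger_gap()); P2=current_position(); print(P1,P2); move_gripper(.06)
servo_line([*c0,.15],rate=.25); move_ptp([.6,.1,.25],down(RA,(.6,.1,.25)))
for n in("top","side"):
    c=capture(n); P=cloud(c); print(n,disk(c,P,*c0,.04,HT[1]-.005,HT[1]+.012,HT[1]))
print(current_clock())
```

```text
False True 0.09220347903271496
gap 0.033605976369152066 [-0.5  0.5  5.5]
gap 0.033501144375690135
[ 0.50044996 -0.09008814  0.02562544] [ 0.50054602 -0.09015334  0.02557201]
top (array([ 0.50156421, -0.09326721]), np.float64(0.033245022256126744))
side (array([ 0.49676374, -0.09372787]), np.float64(0.027988313467613782))
50.5917
```

The pinch gives jar1's true position as (0.5005, -0.0901), while the top camera reads (0.5016, -0.0933). So the top-camera correction is about (-1, +3) mm, which explains the missed pocket. I'll apply it and retry.

```bash
sed -i 's/^B=np.array.*/B=np.array([-.0011,.0031])  # top-camera bias, from a two-way pinch/; s/contact_N=6/contact_N=4/; s/        if z-zend<.005: break/        if z-zend<.005: break\n    else: print("NOT IN"); return/; s/for r in (.002,.004) for a in np.arange(8)\*np.pi\/4/for r in (.002,.0035) for a in np.arange(4)*np.pi\/2/' h.py
sed -i 's/    c=capture("top"); P=cloud(c); return disk(c,P,x,y,r,h-lo,h+.012,h)/    c=capture("top"); P=cloud(c); p,d=disk(c,P,x,y,r,h-lo,h+.012,h); return (None if p is None else p+B),d/' h.py
python3 - <<'E'
from h import *
pick(.5005,-.0901,.025,RA,DI[1]); place_jar(1,.025)
E
```

```text
picked gap 0.0334 grip 30.0 t 54.1
try [0 0] True z-zend 0.0007
placed t 57.9
```

Run:
```python
from h import *
p,d=look(.4374,.0545,HT[2]); print(p,d)
if d>.036:
    pick(*p,.025,RA,DI[2]); 
    c=capture("top"); print("jar1",disk(c,cloud(c),*PK[1],.04,.05,.08,.062),PK[1])
    place_jar(2,.025)
    p,d=look(.4372,-.1793,HT[3]); print(p,d)
```

```text
[0.43640465 0.05762453] 0.041351141153654146
picked gap 0.0414 grip 30.0 t 61.6
jar1 (array([0.64667337, 0.13468108]), np.float64(0.03477536977120177)) (np.float64(0.6475), np.float64(0.1386))
try [0 0] True z-zend 0.0006
placed t 65.2
[ 0.43606578 -0.17623399] 0.04993062749935453
```

Run:
```python
from h import *
pick(.4361,-.1762,.025,RA,DI[3]); place_jar(3,.025)
move_gripper(.087)
p,d=look(.5504,-.2447,HT[4]); print(p,d)
if p is not None and d>.05:
    pick(*p,.025,RA,DI[4]); place_jar(4,.025)
c=capture("top"); P=cloud(c)
for k in (1,2,3,4): print(k,disk(c,P,*(PK[k]-B),.03,HT[k]-.004,HT[k]+.016,HT[k]+.004),np.array(PK[k])-B)
for x,y in((.432,-.055),(.439,.1765)): print("empty",disk(c,P,x,y,.06,.03,.08,.05))
```

```text
picked gap 0.0493 grip 30.0 t 69.2
try [0 0] True z-zend 0.0006
placed t 73.1
[ 0.54923364 -0.24149837] 0.05773874549092926
picked gap 0.0573 grip 30.0 t 77.4
try [0 0] True z-zend 0.0007
placed t 81.0
1 (array([0.64660843, 0.13496371]), np.float64(0.03432659549586131)) [0.6486 0.1355]
2 (array([0.64082344, 0.08021957]), np.float64(0.04137137836528157)) [0.6421 0.0803]
3 (array([ 6.30190994e-01, -9.31168195e-05]), np.float64(0.02275641673376688)) [0.6345 0.0166]
4 (None, 0) [ 0.6259 -0.0541]
empty (array([ 0.44021292, -0.05579812]), np.float64(0.025906225859841772))
empty (array([0.43899446, 0.17600113]), np.float64(0.03821342919377778))
```

All four jars went in with no searching. The arm hides some of them from the top camera, so I'll check them later. Next are the bottles.

```bash
cat >> h.py <<'E'
BA=np.deg2rad(9.3); BC=np.array([.5305,-.3902])+B
def basket(off):
    X=BC+off*np.array([np.cos(BA),np.sin(BA)]); q=down(BA+np.pi/2,(*X,.17))
    servo_line([*X,.17],q,rate=.3); print("hit",servo_line([*X,.02],rate=.15,contact_N=8),current_position()[2])
    move_gripper(.052); sleep(.1); servo_line([*X,.17],rate=.25); print("t",current_clock())
E
python3 - <<'E'
from h import *
x,y=np.array([.439,.176])+B
pick(x,y,.009,RA,.038,zup=.17)
c=capture("top"); P=cloud(c); print([disk(c,P,.432,-.055,.06,.03,.08,.05)])
for k in (1,2,3,4): print(k,disk(c,P,*(PK[k]-B),.03,HT[k]-.004,HT[k]+.016,HT[k]+.004),np.array(PK[k])-B)
if current_finger_gap()>.033: basket(.034)
c=capture("top"); P=cloud(c); p,d=disk(c,P,.432,-.055,.06,.03,.08,.05); print(p,d)
if p is not None and abs(d-.038)<.003:
    pick(*(p+B),.009,RA,.038,zup=.17)
    if current_finger_gap()>.033: basket(-.034)
c=capture("top"); P=cloud(c); m=blob(P,.392,.291,.09,.04,.06); r=cv2.minAreaRect(P[m][:,:2].astype(np.float32)*1000); print("beaker",r)
E
```

```text
picked gap 0.0374 grip 30.0 t 85.1
[(array([ 0.43177067, -0.05456134]), np.float64(0.03773237419844585))]
1 (array([0.64676048, 0.13486681]), np.float64(0.03432682404756703)) [0.6486 0.1355]
2 (array([0.64101906, 0.08024842]), np.float64(0.041247724181671344)) [0.6421 0.0803]
3 (array([0.6331237 , 0.01631337]), np.float64(0.049685863238514295)) [0.6345 0.0166]
4 (array([ 0.62471497, -0.0547044 ]), np.float64(0.057465852017364004)) [ 0.6259 -0.0541]
hit False 0.02103107272610819
t 89.6917
[ 0.43177067 -0.05456134] 0.03773237419844585
picked gap 0.0377 grip 30.0 t 94.0
hit False 0.020906796261823842
t 97.85
beaker ((391.2662353515625, 291.5695495605469), (85.10020446777344, 50.815311431884766), 59.966190338134766)
```

Run:
```python
from h import *
L=[]
for n,X,r in(("top",[.391,.291,.03],28),("side",[.391,.291,.03],28),("side",[.53,-.39,.03],70)):
    c=capture(n); u,v=np.clip(proj(c,X).astype(int),r,[560-r,420-r]); L.append(cv2.resize(c["image"][v-r:v+r,u-r:u+r],(266,266),interpolation=cv2.INTER_CUBIC))
cv2.imwrite("pics/c6.png",cv2.convertScaleAbs(np.hstack(L),alpha=1.4))
```

```text
(no output)
```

View pics/c6.png

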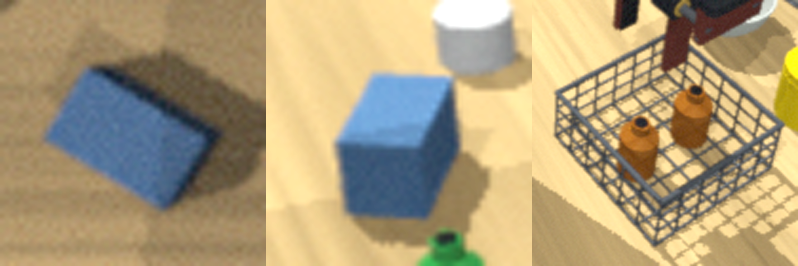

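The side crop shows the closed foot facing the camera, so the mouth is on the far side at azimuth 60°. Both bottles stand in the basket. Now the beaker: a grasp tilted 30°, then a turn to mouth-down over the peg.

```bash
cat > bk.py <<'E'
from h import *
def plan(ctr,az,al=np.deg2rad(60),phi=np.deg2rad(55),peg=np.array([.564,.3685])+B):
    ax=np.array([np.cos(az),np.sin(az),0]); up=np.array([0,0,1.])
    Rb=np.c_[ax,np.cross(up,ax),up]; cb=np.array([*ctr,.025])
    z=np.cos(al)*ax-np.sin(al)*up; g=cb-.015*ax+[0,0,.005]; t=g+.019*z
    zb=-np.array([np.cos(phi),np.sin(phi),0]); Rf=np.c_[-up,np.cross(zb,-up),zb]; D=Rf@Rb.T
    best=None
    for s in(1,-1):
        q=quat(z,s*np.cross(up,ax)); qf=Rot.from_matrix(D@Rot.from_quat(q).as_matrix()).as_quat()
        fin=lambda h:D@(t-cb)+np.array([*peg,.012+h+.0425])
        js=[inverse_kinematics(list(p),k) for p,k in((t,q),(t+[0,0,.15],q),(fin(.14),qf),(fin(0),qf))]
        if any(j is None for j in js): continue
        js=np.array(js); cost=np.abs(js-current_joint_pos()).max()+np.abs(js[2]-js[1]).max()
        if best is None or cost<best[0]: best=(cost,q,t,qf,fin,js)
    return best
E
python3 - <<'E'
from bk import *
c=capture("top"); P=cloud(c); m=blob(P,.392,.291,.09,.04,.06); r=cv2.minAreaRect(P[m][:,:2].astype(np.float32)*1000); print(r)
az=np.deg2rad(r[2]) if r[1][0]>r[1][1] else np.deg2rad(r[2]+90)
_,q,t,qf,fin,js=plan(np.array(r[0])/1000+B,az); print(np.rad2deg(az),t); print(js.round(2),current_joint_pos().round(2))
p=current_position(); servo_line([p[0],p[1],.25],rate=.3); move_gripper(.08)
move_ptp(list(t+[0,0,.15]),q)
print("hit",servo_line(list(t),rate=.12,contact_N=8),current_position())
move_gripper(.03); sleep(.1); print("gap",current_finger_gap())
servo_line(list(t+[0,0,.18]),rate=.15); print("gap",current_finger_gap(),current_clock())
np.savez("bk.npz",qf=qf,f0=fin(0))
E
```

```text
((391.2087097167969, 291.5060729980469), (85.52217864990234, 51.14720153808594), 59.891300201416016)
59.89130020141602 [0.38734968 0.28984816 0.01354552]
[[ 0.19  0.54  2.36  1.84  0.4  -1.08]
 [ 0.19  0.12  2.21  0.75  0.59  0.12]
 [ 0.11  0.44  2.16  1.91  0.76  2.17]
 [ 0.11  0.79  2.2   2.21  0.95  1.71]] [-0.78  0.45  1.5  -0.    1.19  0.63]
hit False [0.38752838 0.28977597 0.01363554]
gap 0.050254137670441484
gap 0.049825875682853134 105.275
```

Run:
```python
from bk import *
d=np.load("bk.npz"); qf,f0=d["qf"],d["f0"]
print(np.round(inverse_kinematics(list(f0+[0,0,.14]),qf),2),current_joint_pos().round(2))
move_ptp(list(f0+[0,0,.14]),qf); print(current_position(),f0+[0,0,.14],current_finger_gap(),current_clock())
L=[]
for n in("top","side"):
    c=capture(n); u,v=np.clip(proj(c,[.563,.37,.1]).astype(int),70,[490,350]); L.append(cv2.resize(c["image"][v-70:v+70,u-70:u+70],(400,400),interpolation=cv2.INTER_CUBIC))
cv2.imwrite("pics/c7.png",cv2.convertScaleAbs(np.hstack(L),alpha=1.4))
```

```text
[0.11 0.44 2.16 1.91 0.76 2.17] [0.19 0.06 2.17 0.66 0.67 0.24]
[0.56924894 0.38100794 0.19983948] [0.56947002 0.38098296 0.2       ] 0.04971621432271359 106.9667
```

View pics/c7.png

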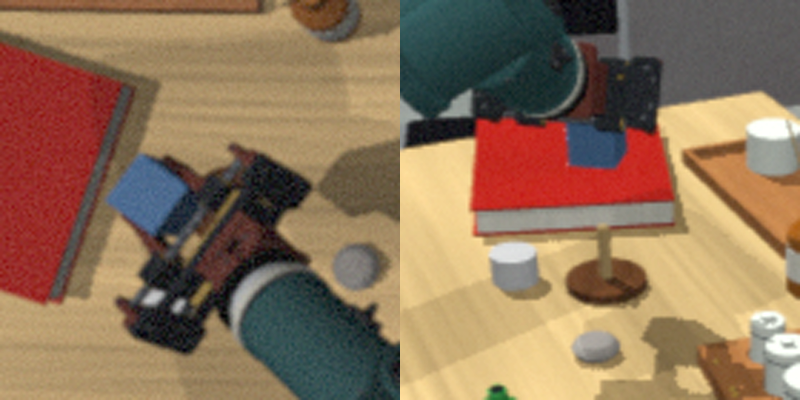

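The beaker hangs mouth-down above the peg: beaker at side crop (597,145), peg at (603,225). Lowering it now.

Run:
```python
from bk import *
d=np.load("bk.npz"); qf,f0=d["qf"],d["f0"]
h1=servo_line(list(f0+[0,0,.008]),rate=.1,contact_N=8); print(h1,current_position()[2]-f0[2],current_force().round(1))
if not h1:
    h2=servo_line(list(f0-[0,0,.003]),rate=.02,contact_N=4); print(h2,current_position()[2]-f0[2])
    move_gripper(.075); sleep(.2)
    z=Rot.from_quat(qf).as_matrix()[:,2]; p=np.array(current_position())
    servo_line(list(p-.1*z),rate=.15); p=np.array(current_position()); servo_line(list(p+[0,0,.08]),rate=.2)
    move_ptp([.4,-.05,.3],down(RA,(.4,-.05,.3))); print(current_clock())
    for n in("top","side"):
        c=capture(n); cv2.imwrite(f"pics/{n}_end.png",c["image"]); P=cloud(c)
        m=blob(P,.564,.37,.06,.085,.11); w=P[m]; print(n,m.sum(),np.median(w,0),cv2.minAreaRect(w[:,:2].astype(np.float32)*1000))
        if n=="top":
            for k in (1,2,3,4): print(k,disk(c,P,*(PK[k]-B),.03,HT[k]-.004,HT[k]+.016,HT[k]+.004),np.array(PK[k])-B,np.nanmedian(P[blob(P,*(PK[k]-B),.03,.05,.1)][:,2]))
```

```text
False 0.008673192825099638 [ 0.2  0.1 -1.3]
True 0.0008611650612845717
112.725
top 361 [0.5630513  0.36658625 0.09636651] ((563.8368530273438, 368.34796142578125), (51.424739837646484, 50.85981369018555), 54.03229522705078)
1 (array([0.64716193, 0.13506888]), np.float64(0.033872845459609655)) [0.6486 0.1355] 0.0619289213938668
2 (array([0.6409751 , 0.08027334]), np.float64(0.04112321601254457)) [0.6421 0.0803] 0.06610539795060279
3 (array([0.63318691, 0.01630239]), np.float64(0.04978814156155273)) [0.6345 0.0166] 0.07003603584440507
4 (array([ 0.624693  , -0.05479489]), np.float64(0.05720235012164854)) [ 0.6259 -0.0541] 0.07411466972193487
side 162 [0.55522816 0.36185858 0.0956237 ] ((560.070556640625, 371.3066711425781), (60.98044967651367, 51.123836517333984), 57.53532409667969)
```

View pics/side_end.png

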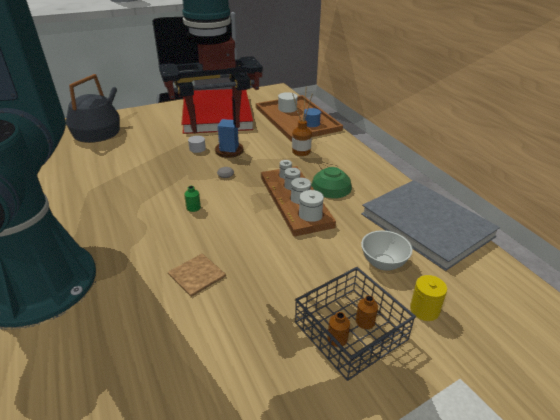

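The final picture shows the four jars in the rack at (285–312,165–207), both bottles in the basket at (340,328) and (368,310), and the beaker on the peg at (229,137). Measured tops agree with fully seated: jars at 62, 66, 70 and 74 mm, beaker at 96 mm against 97 mm nominal.

```bash
python3 -c "
from bench import *
print(close_job(),current_clock())"
```

```text
the job is handed in; nothing more can be done
the job is handed in; nothing more can be done
```

I handed the job in after about 113 s of the 210 s: all four jars measured fully down in their own pockets, both bottles are in the basket, the beaker is upside down on the peg, and the look-alikes and other things look unmoved. Jar 1 tipped in its pocket on the first try and had to be picked up and placed again, and the hand-in call did not report a verdict.

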